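# Turn the yellow divider over in the lot binder

## Robot

A 6-joint arm with a two-finger parallel gripper is mounted at the origin on the work surface. World frame = base frame: x ahead of the robot, y to its left, z up, the work surface at z = 0. Lengths are in mm, angles in rad, forces in N, time in s.
With the tool pointing down it reaches from about 275 to 750 mm from the base axis. Payload 10.2 kg.
Tool frame: the origin (TCP) lies midway between the tips of the shut fingers; the grasp point (between the pads) lies 19 mm behind it (r.grip_point_offset is the distance from the TCP to the grasp point, in mm); z points along the fingers, y is the direction in which the jaws open and shut (so a half turn about z gives the same grasp; the last joint's range is limited). The gripper opens to 88 mm and grips with 3 to 60 N. Pads are 18 mm wide; open, the fingers measure 123 mm over their backs; the gripper's body (75 mm by 187 mm) begins 45 mm behind the grasp point.
Start: joints at [-1.5, 0.313, 1.498, -0, 1.331, -0.223], TCP at [152.022, -502.514, 238.72] pointing down, gripper open.
Joint ranges: [-2.94, 2.94], [-0.97, 2.17], [0.19, 2.56], [-1.23, 4.37], [0.02, 3.11], [-2.88, 2.88]. Speed limits (rad/s): [2.39, 2.39, 3.01, 3.14, 3.14, 3.14].

## Interface

Orientations are given as a 3x3 rotation matrix whose columns are the frame's x, y, z axes.
In Python, from workcell import r, imaging gives the robot as it stands.
- The arm moves only by the shell command python3 -m creep 'ROWS' [OPENING] [FORCE]. ROWS is a JSON object of lists of equal length, an entry for each row: "linear": the shift along the world's x, y, z in m, a list of three; "roll": the turn about the world's z in degrees. A call has 1 to 5 rows; each row shifts and turns the pose as measured when the row begins; what a row does not reach is not made up. A row lasts 1/8 s, in which the tool goes at most 62.5 mm and 10.7 degrees, less where a joint would pass 70% of its speed; a pose out of reach is approached as far as the arm can. A call is refused whole if a number of a shift passes 0.0625 or a number of a turn 10.7, either way. A call with a gripper value outside its range is refused whole. OPENING is the closure, from 0 (fully open) to 1 (shut), set as the call begins (- or left out, the last holds). The fingers move at their own pace and stop on an object; FORCE is the grip in N (left out, the last holds). Time passes only in rows, so rows that do not move let the fingers close. It gives the time, the measured TCP pose, the force and the opening at its end, in the units of the state.
- r.get_state(): the state, without advancing time (a new reading comes with each control period).
- imaging.get_image(name): name is "scene" or "top" or "wrist"; returns the picture (400x640x3 uint8, red, green, blue); there is no depth.
- imaging.get_calibration(name): a dict with "fx", "fy", "cx", "cy" (pixels), "rvec" (rotation vector, rad) and "tvec" (3), from world to camera coordinates, as OpenCV has them. Camera axes: x right, y down, z forward; pixel columns grow to the right and rows downward; lengths in mm; the calibration is good to about 2 mm. A picture is of the moment at which its call begins: read the wrist's pose just before it. get_calibration takes no time and is no camera call; for the wrist camera it gives the pose at the moment of the call.
- r.hand_in(): hands the job in, once; it reports no verdict.
The state is a dict: "clock": time; "joint_pos": joint angles; "qd": joint speeds; "joint_torque": joint torques, N m; "eef_pos": TCP position; "eef_rot": TCP orientation; "contact_force": force on the tool from outside, world axes, zero at the start; "ft_torque": the same for the moment, N m; "grip_width": opening from 0.0 (shut) to 1.0 (fully open).
Only numpy, scipy, OpenCV 4.12 (cv2) and the standard library are available. Lean on these libraries where they do the work, as an engineer would, in place of code of your own. Each camera call takes 0.05 s, during which the arm holds its last target.

## Task

Two small ring binders lie open on the sorting bench, each with a stiff divider leaf standing half raised over its right half (right and left as seen from the robot). With the fingertips, push the yellow leaf up and over its rings, then gently press it down until it lies flat on the left half of its binder. Push only: do not pinch or squeeze anything, do not lift or shove the binder, and leave the blue-leaf binder, its leaf and everything else where they are.

Things in the scene. Friction and masses are not known exactly. Their poses are not given: they have to be found in the camera images.
- yellow_binder: Open black ring binder with the yellow leaf and white paper, loose, about 1 kg, 176 mm along the spine, 250 mm across. Origin: underside, midway along the spine; x along the spine (away from the robot at zero yaw), y to the left half, z up. Hinge axis along x, 21 mm above the origin; paper tops at 18 mm, a flat leaf's top at 22.5 mm; rings at x = +-55 mm rise to 35 mm.
- yellow_leaf (a joint): Stiff yellow plastic leaf, 156 mm along the spine, 3 mm thick, free edge 112 mm from the hinge axis. Value in rad: 0 = flat on the right half (binder -y), 1.57 = upright, 3.14 = flat on the left half (+y), its stop. It starts half raised over the right half. The stiff hinge keeps it at any angle where it is left; it never falls by itself. About 1 N at the free edge, square to the leaf, moves it.
- yellow_edge (a point): Middle of the free edge of the yellow leaf (moves with it), 112 mm from the hinge axis.
- blue_binder: Open black ring binder with the blue leaf and white paper, loose, about 1 kg, 176 mm along the spine, 250 mm across. Origin: underside, midway along the spine; x along the spine (away from the robot at zero yaw), y to the left half, z up. Hinge axis along x, 21 mm above the origin; paper tops at 18 mm, a flat leaf's top at 22.5 mm; rings at x = +-55 mm rise to 35 mm. To be left alone.
- blue_edge (a point): Middle of the free edge of the blue leaf (a leaf like the yellow one, also half raised). To be left alone.
- socket: Dark steel hex socket, 26 mm across, 34 mm tall, standing on the left half of the blue binder. Origin under its centre. Bystander.
- jar: Glass jar with red cap, 64 mm across, 90 mm tall, behind the binders. Origin under its centre. Bystander.
- can: Aluminium can with blue label, 60 mm across, 150 mm tall, behind the binders. Origin under its centre. Bystander.
- wrench_long: Steel combination wrench, 220 mm long, 10 mm thick, lying behind the binders. Origin under its middle, x along it. Bystander.
- wrench_short: Steel combination wrench, 170 mm long, 10 mm thick, lying to the right of the binders. Origin under its middle, x along it. Bystander.
- screwdriver: Screwdriver with red handle, lying to the left of the binders. x along it. Bystander.

How it is judged:
By the outcome, as a careful person would: the job done as asked, in the order asked, and still so for the second after the job is handed in, with the robot touching nothing.
It also fails if it takes over 42 s, if anything falls off the work surface, if the arm or the gripper's body presses on something with over 40 N, if the wrist force passes 120 N, or if a joint passes its speed limit or range.

## Working session

There is one attempt and no reset: what is moved stays moved. The work goes in short steps, Python scripts to look and compute and a shell command to move; the robot and the scene stay as the last step left them, time stands still between calls to the robot, and variables do not carry over. Pictures are saved under pics/ and viewed, and the job is handed in when it is done.

```bash
ls; mkdir -p pics; python3 - <<'E'
from workcell import r, imaging
import cv2
s=r.get_state();print({k:s[k] for k in('clock','eef_pos','eef_rot','contact_force','grip_width')})
for n in('top','scene'):
    print(n,imaging.get_calibration(n)); cv2.imwrite(f'pics/{n}0.png',imaging.get_image(n)[:,:,::-1])
E
```

```text
pics
{'clock': 0.0, 'eef_pos': array([ 152.00112868, -502.26064357,  238.16334938]), 'eef_rot': array([[ 9.57161732e-01,  2.89553817e-01, -7.65482664e-05],
       [ 2.89553682e-01, -9.57160952e-01,  1.25573914e-03],
       [ 2.90335049e-04, -1.22411028e-03, -9.99999209e-01]]), 'contact_force': array([-0.15922321,  0.19240008, -0.7542855 ]), 'grip_width': 0.9971201087645182}
top {'fx': 368.98480536278373, 'fy': 368.98480536278373, 'cx': 322.8881511768262, 'cy': 201.8143652204732, 'rvec': array([ 2.15676219, -2.11070535,  0.1875121 ]), 'tvec': array([-27.70216279, 607.51533977, 990.11602091])}
scene {'fx': 367.70743687195085, 'fy': 367.70743687195085, 'cx': 327.15611010386016, 'cy': 197.05492520427882, 'rvec': array([ 1.31948816,  2.1940317 , -0.96707862]), 'tvec': array([ 280.12700158, -346.51518333, 1434.53055102])}
```

View pics/top0.png

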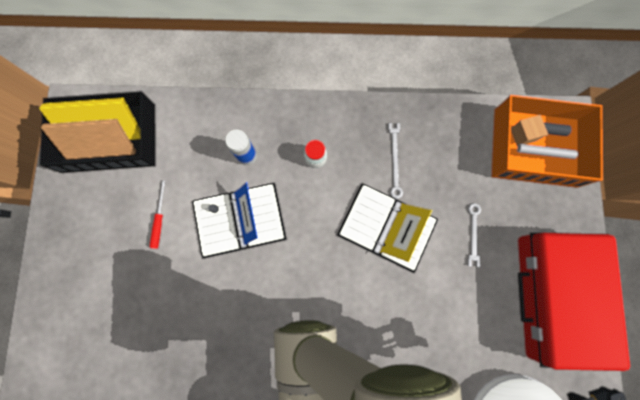

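View pics/scene0.png

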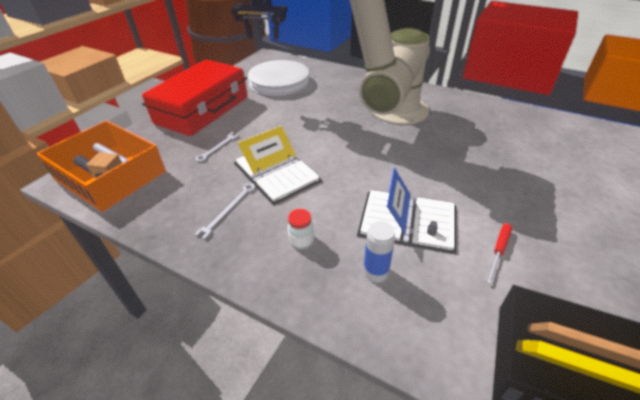

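The yellow binder is at about (388,227) in the top view, with its spine leaning right. The blue one is at (240,220). I'll zoom in for corner pixels.

```bash
python3 - <<'E'
import cv2
i=cv2.imread('pics/top0.png')[170:285,325:450]
cv2.imwrite('pics/topz.png',cv2.resize(i,None,fx=5,fy=5,interpolation=cv2.INTER_CUBIC))
i=cv2.imread('pics/scene0.png')[115:215,220:340]
cv2.imwrite('pics/scz.png',cv2.resize(i,None,fx=5,fy=5,interpolation=cv2.INTER_CUBIC))
E
```

```text
(no output)
```

View pics/topz.png

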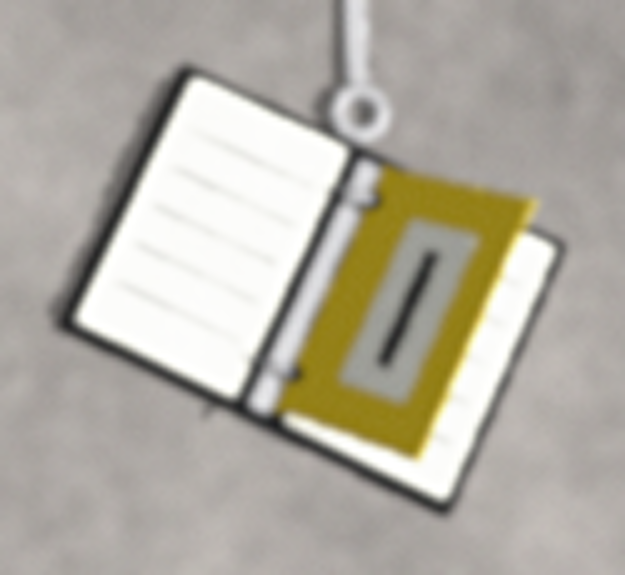

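View pics/scz.png

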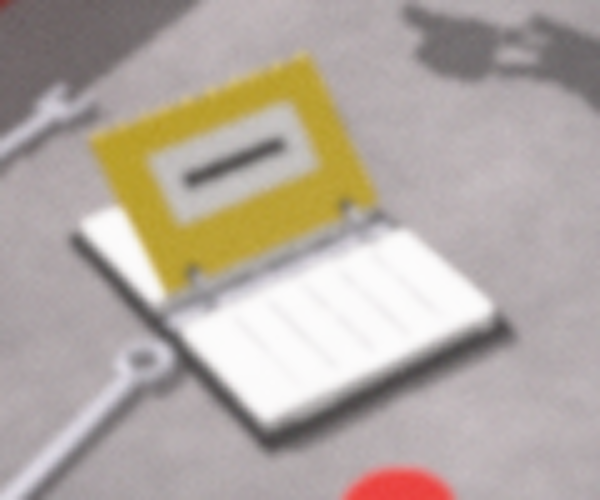

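```bash
cat > h.py <<'E'
import numpy as np,cv2
from scipy.optimize import least_squares
def proj(c,P):
    return cv2.projectPoints(np.array(P,float).reshape(-1,1,3),np.array(c['rvec']),np.array(c['tvec']),np.array([[c['fx'],0,c['cx']],[0,c['fy'],c['cy']],[0,0,1]]),None)[0].reshape(-1,2)
def b2w(p,P):
    c,s=np.cos(p[2]),np.sin(p[2]);P=np.array(P,float)
    return P@np.array([[c,s,0],[-s,c,0],[0,0,1]])+[p[0],p[1],0]
def leaf(a,x,rr): return [x,-rr*np.cos(a),21+rr*np.sin(a)]
E
python3 - <<'E'
from h import *
from workcell import imaging
ct=imaging.get_calibration('top');cs=imaging.get_calibration('scene')
T=np.array([(188,70),(65,325),(447,510),(563,245),(540,200),(418,458)])/5+[325,170]-.4
S=np.array([(272,445),(510,325),(75,238),(90,140),(312,52)])/5+[220,115]-.4
def f(p):
    C=[[88,125,3],[-88,125,3],[-88,-125,3],[88,-125,3]]
    a=p[3];Lf=[leaf(a,78,112),leaf(a,-78,112)]
    r1=proj(ct,b2w(p,C+Lf))-T
    r2=proj(cs,b2w(p,[C[0],C[1],C[3]]+Lf))-S
    return np.r_[r1.ravel(),r2.ravel()]
q=least_squares(f,[450,-150,-.4,.9],loss='soft_l1')
p=q.x;print(p,np.round(q.fun.reshape(-1,2),1))
print(b2w(p,[leaf(p[3],0,112),[0,0,21],[0,112,21],[0,-125,0]]))
# blue: nearest feature
print('polar',np.hypot(*p[:2]))
E
```

```text
[ 5.47037846e+02 -2.04076217e+02 -4.32613892e-01  8.01513776e-01] [[-1.2 -1.7]
 [-2.   0.3]
 [ 0.1  1.5]
 [ 0.8 -0.2]
 [-0.7 -0.2]
 [ 0.3  1.2]
 [-1.1  0.7]
 [ 1.3  0.2]
 [-1.5 -0.4]
 [-0.4 -0.8]
 [-0.3 -0.4]]
[[ 514.37467894 -274.80809322  101.46191177]
 [ 547.03784636 -204.07621746   21.        ]
 [ 593.99332155 -102.39444254   21.        ]
 [ 494.63218209 -317.56034125    0.        ]]
polar 583.8642889239537
```

The fit is consistent, with residuals of 1 px or less: binder at (547,-204), yaw -24.8°, leaf at 46°. I'll shut the fingers and travel high to the right side of the leaf. A roll of about +48° puts the broad side of the fingertips along the spine.

```bash
python3 -m creep '{"linear":[[0.053,0.028,0],[0.053,0.028,0],[0.053,0.028,0],[0.053,0.028,0],[0.053,0.028,0]],"roll":[9.7,9.7,9.7,9.7,9.7]}' 1 10
```

```text
clock: 0.72
eef_pos: [420.9, -358.7, 236.6]
eef_rot: [[0.4, 0.916, -0.003], [0.916, -0.4, 0.002], [0.001, -0.004, -1.0]]
contact_force: [-0.5, -0.7, -0.2]
grip_width: 0.458
```

```bash
python3 -m creep '{"linear":[[0.037,0.02,0],[0.036,0.02,0],[0,0,-0.04],[0,0,0]],"roll":[-1.2,0,0,0]}'
python3 - <<'E'
from h import *
from workcell import r,imaging
for n in('top','scene'): cv2.imwrite(f'pics/{n}1.png',imaging.get_image(n)[:,:,::-1])
i=cv2.imread('pics/scene1.png')[40:240,200:420];cv2.imwrite('pics/scene1z.png',cv2.resize(i,None,fx=3,fy=3))
# jar / can base estimates
c=imaging.get_calibration('top');R=cv2.Rodrigues(c['rvec'])[0];t=np.array(c['tvec'])
for n,u,v,z in(('jarcap',315,148,90),('cantop',237,139,150),('wrenchnear',397,191,10)):
    d=R.T@[(u-c['cx'])/c['fx'],(v-c['cy'])/c['fy'],1];o=-R.T@t;print(n,o+d*(z-o[2])/d[2])
E
```

```text
clock: 1.23
eef_pos: [499.1, -313.7, 194.4]
eef_rot: [[0.412, 0.911, -0.004], [0.911, -0.412, 0.004], [0.002, -0.006, -1.0]]
contact_force: [0.0, 0.4, 0.2]
grip_width: 0.009
jarcap [753.32482828  10.72428655  90.        ]
cantop [753.64663777 214.96167896 150.        ]
wrenchnear [ 652.5859538  -233.27591118   10.        ]
```

View pics/scene1z.png

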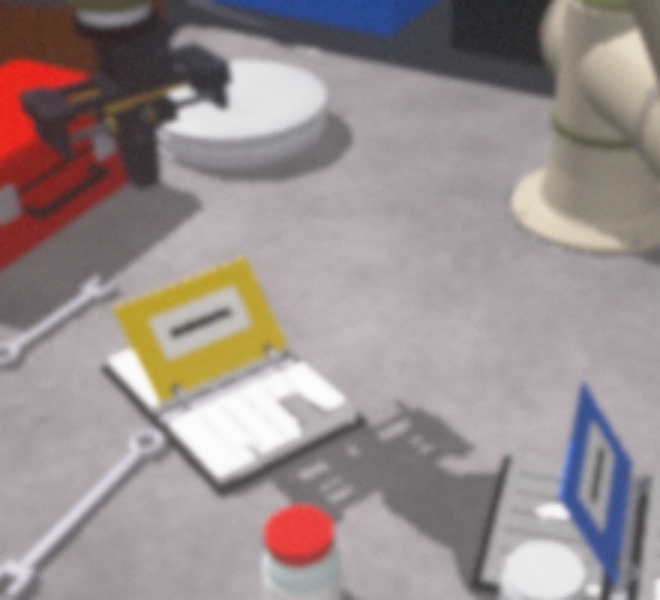

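```bash
python3 -m creep '{"linear":[[0,0,-0.055],[0,0,-0.052],[0,0,-0.001],[0.006,0.0136,0],[0.004,0.009,0]],"roll":[0,0,0,0,0]}'
python3 -m creep '{"linear":[[0.0042,0.009,0.002],[0.0042,0.009,0.004],[0,0,0]],"roll":[0,0,0]}'
```

```text
clock: 1.95
eef_pos: [513.0, -296.8, 99.6]
eef_rot: [[0.417, 0.909, 0.014], [0.909, -0.417, -0.013], [-0.006, 0.018, -1.0]]
contact_force: [0.4, -0.2, -0.6]
grip_width: 0.008
clock: 2.33
eef_pos: [523.6, -276.9, 109.2]
eef_rot: [[0.415, 0.91, 0.018], [0.91, -0.415, -0.016], [-0.007, 0.023, -1.0]]
contact_force: [0.5, -0.4, -0.1]
grip_width: 0.004
```

```bash
cat > look.py <<'E'
import sys,cv2
from workcell import r,imaging
k=sys.argv[1]
a=imaging.get_image('top')[160:290,320:460,::-1];b=imaging.get_image('scene')[70:220,210:370,::-1]
im=cv2.hconcat([cv2.resize(a,(400,371),interpolation=2),cv2.resize(b,(396,371),interpolation=2)])
cv2.imwrite(f'pics/l{k}.png',im)
s=r.get_state();print(s['clock'],s['eef_pos'].round(1),s['contact_force'].round(1))
E
python3 look.py 1
```

```text
2.425 [ 523.1 -277.5  108.6] [0.7 0.1 0.8]
```

View pics/l1.png

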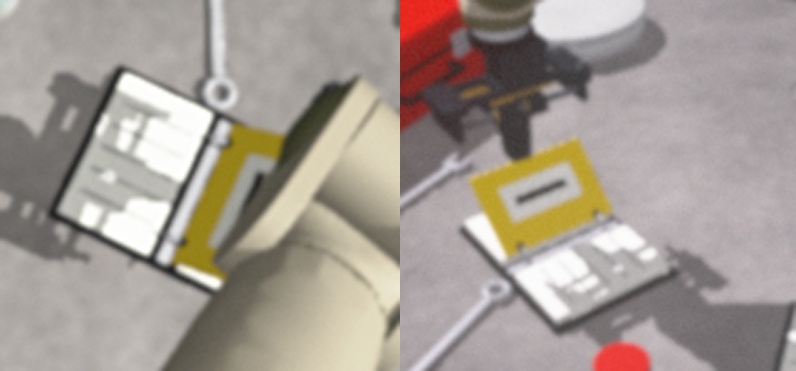

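The leaf edge hasn't moved: its corners are still at about (238,143) and (283,126) in the scene image. The tip is just above the edge because the descent fell short. I'll back off, go lower and check.

```bash
python3 -m creep '{"linear":[[-0.0105,-0.0227,0],[-0.0105,-0.0227,0],[0,0,-0.015],[0,0,-0.015],[0,0,0]],"roll":[0,0,0,0,0]}'
```

```text
clock: 3.05
eef_pos: [500.9, -322.9, 75.0]
eef_rot: [[0.416, 0.909, 0.015], [0.909, -0.416, -0.013], [-0.006, 0.019, -1.0]]
contact_force: [-0.9, 0.6, 0.1]
grip_width: 0.009
```

```bash
python3 -m creep '{"linear":[[0.005,0.014,0],[0.005,0.014,0],[0.004,0.009,0],[0.004,0.009,0.003],[0,0,0]],"roll":[0,0,0,0,0]}'; python3 look.py 2
```

```text
clock: 3.68
eef_pos: [521.6, -272.8, 79.9]
eef_rot: [[0.414, 0.91, 0.017], [0.91, -0.413, -0.016], [-0.007, 0.022, -1.0]]
contact_force: [0.0, 0.8, 0.5]
grip_width: 0.004
3.775 [ 521.1 -273.3   79.5] [-0.3  0.3  0. ]
```

View pics/l2.png

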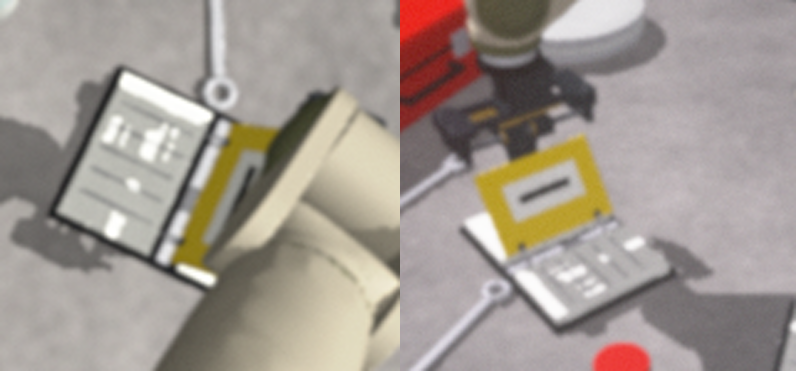

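The fingers are now behind the leaf and it has started to rise. I'll keep pushing toward upright.

```bash
python3 -m creep '{"linear":[[0.0054,0.0118,0.005],[0.0054,0.0118,0.005],[0.0054,0.0118,0.005],[0.0054,0.0118,0.004],[0,0,0]],"roll":[0,0,0,0,0]}'; python3 look.py 3
```

```text
clock: 4.4
eef_pos: [544.1, -222.4, 99.6]
eef_rot: [[0.414, 0.91, 0.016], [0.91, -0.414, -0.015], [-0.007, 0.021, -1.0]]
contact_force: [0.0, 0.0, 0.5]
grip_width: 0.005
4.5 [ 543.7 -223.3   99.3] [-0.4  0.7  0.1]
```

View pics/l3.png

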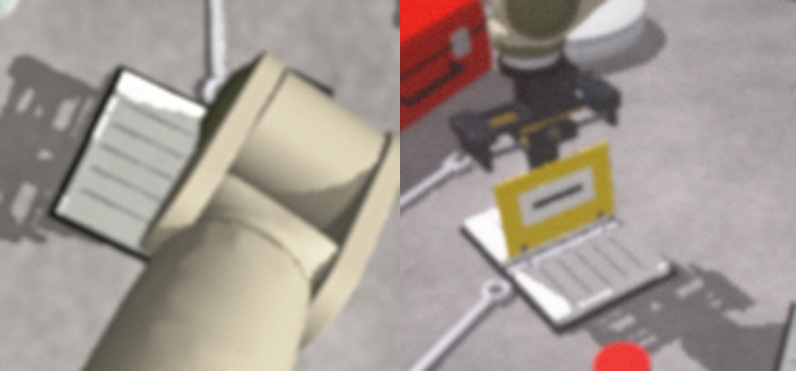

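```bash
python3 -m creep '{"linear":[[0.0054,0.0118,0.001],[0.0054,0.0118,0.001],[0.0054,0.0118,0],[0.0054,0.0118,-0.006],[0,0,0]],"roll":[0,0,0,0,0]}'; python3 look.py 4
```

```text
clock: 5.12
eef_pos: [566.4, -172.8, 94.4]
eef_rot: [[0.416, 0.909, 0.015], [0.91, -0.415, -0.015], [-0.007, 0.02, -1.0]]
contact_force: [-0.4, 0.5, 1.0]
grip_width: 0.002
5.225 [ 566.3 -173.8   94.9] [ 0.2 -0.7  0.4]
```

View pics/l4.png

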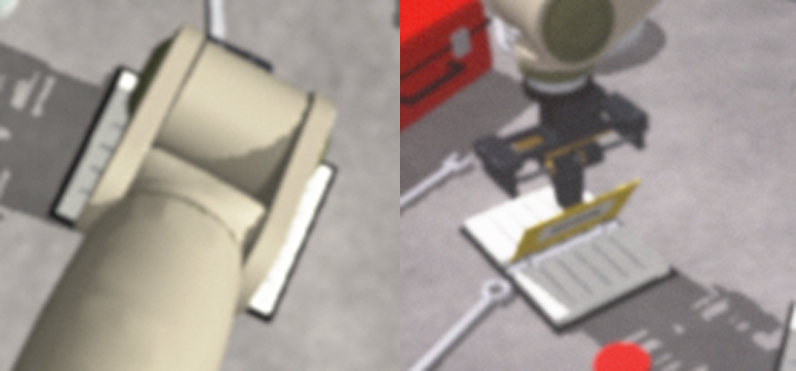

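```bash
python3 -m creep '{"linear":[[0.005,0.0109,-0.009],[0.004,0.0091,-0.010],[0.0033,0.0073,-0.011],[0.002,0.0045,-0.008],[0,0,0]],"roll":[0,0,0,0,0]}'; python3 look.py 5
```

```text
clock: 5.85
eef_pos: [581.1, -140.0, 53.5]
eef_rot: [[0.417, 0.909, 0.015], [0.909, -0.417, -0.015], [-0.007, 0.019, -1.0]]
contact_force: [0.1, 0.7, 0.4]
grip_width: 0.005
5.95 [ 581.3 -140.5   54.3] [ 0.3  0.  -0.4]
```

View pics/l5.png

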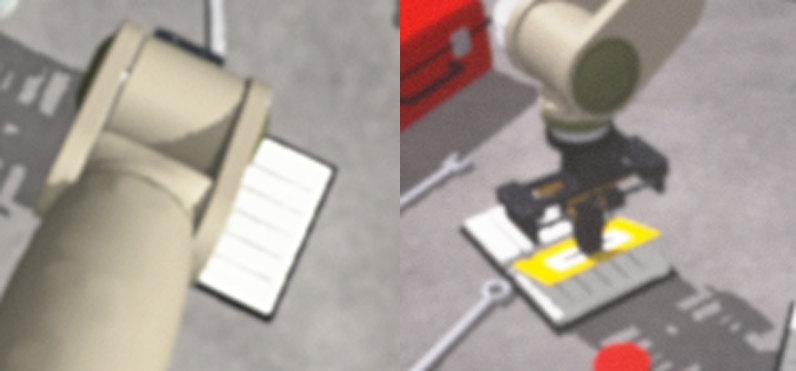

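```bash
python3 -m creep '{"linear":[[0.001,0.0025,-0.009],[0.0005,0.001,-0.009],[0,0,-0.006],[0,0,-0.003],[0,0,0]],"roll":[0,0,0,0,0]}'
```

```text
clock: 6.58
eef_pos: [582.9, -137.3, 25.8]
eef_rot: [[0.418, 0.908, 0.016], [0.908, -0.418, -0.015], [-0.007, 0.021, -1.0]]
contact_force: [1.0, -0.4, 0.2]
grip_width: 0.007
```

```bash
python3 -m creep '{"linear":[[0,0,-0.0015],[0,0,-0.0015]],"roll":[0,0]}'; python3 -m creep '{"linear":[[0,0,-0.001],[0,0,0]],"roll":[0,0]}'
```

```text
clock: 6.82
eef_pos: [583.1, -137.4, 23.0]
eef_rot: [[0.418, 0.908, 0.017], [0.908, -0.418, -0.016], [-0.007, 0.022, -1.0]]
contact_force: [-0.9, 1.1, 2.4]
grip_width: 0.005
clock: 7.08
eef_pos: [583.2, -137.5, 23.2]
eef_rot: [[0.418, 0.908, 0.017], [0.908, -0.418, -0.016], [-0.007, 0.023, -1.0]]
contact_force: [-0.0, 0.1, 0.8]
grip_width: 0.007
```

```bash
python3 -m creep '{"linear":[[0,0,-0.002]],"roll":[0]}'; python3 -m creep '{"linear":[[0,0,-0.002]],"roll":[0]}';python3 -m creep '{"linear":[[0,0,-0.003]],"roll":[0]}'
```

```text
clock: 7.2
eef_pos: [583.5, -137.6, 22.6]
eef_rot: [[0.418, 0.908, 0.018], [0.908, -0.418, -0.016], [-0.007, 0.023, -1.0]]
contact_force: [-8.7, 3.1, 23.8]
grip_width: 0.004
clock: 7.32
eef_pos: [583.5, -137.6, 22.6]
eef_rot: [[0.418, 0.908, 0.018], [0.908, -0.418, -0.017], [-0.008, 0.023, -1.0]]
contact_force: [-10.5, 3.9, 24.3]
grip_width: 0.004
clock: 7.45
eef_pos: [583.6, -137.6, 22.4]
eef_rot: [[0.417, 0.909, 0.018], [0.909, -0.417, -0.017], [-0.008, 0.023, -1.0]]
contact_force: [-14.1, 4.7, 34.9]
grip_width: 0.006
```

The leaf is on its stop: z is 22.5 mm, as specified, and the force is rising steeply. I'll release straight up.

```bash
python3 -m creep '{"linear":[[0,0,0.003],[0,0,0.01],[0,0,0.05],[0,0,0.06],[0,0,0.06]],"roll":[0,0,0,0,0]}'
python3 -m creep '{"linear":[[-0.04,-0.045,0],[-0.04,-0.045,0],[-0.04,-0.045,0],[-0.04,-0.045,0],[-0.02,-0.045,0]],"roll":[0,0,0,0,0]}'
python3 look.py 6; python3 - <<'E'
from workcell import imaging
import cv2
cv2.imwrite('pics/top6.png',imaging.get_image('top')[:,:,::-1])
cv2.imwrite('pics/scene6.png',imaging.get_image('scene')[:,:,::-1])
E
```

```text
clock: 8.07
eef_pos: [581.3, -136.8, 207.4]
eef_rot: [[0.418, 0.909, 0.011], [0.909, -0.418, -0.014], [-0.008, 0.015, -1.0]]
contact_force: [0.7, -1.1, 0.7]
grip_width: 0.001
clock: 8.7
eef_pos: [398.2, -365.9, 214.5]
eef_rot: [[0.412, 0.911, 0.022], [0.911, -0.412, -0.021], [-0.01, 0.029, -1.0]]
contact_force: [1.3, 0.1, 0.4]
grip_width: 0.004
8.8 [ 397.8 -368.1  214. ] [0.  0.9 0.1]
```

View pics/l6.png

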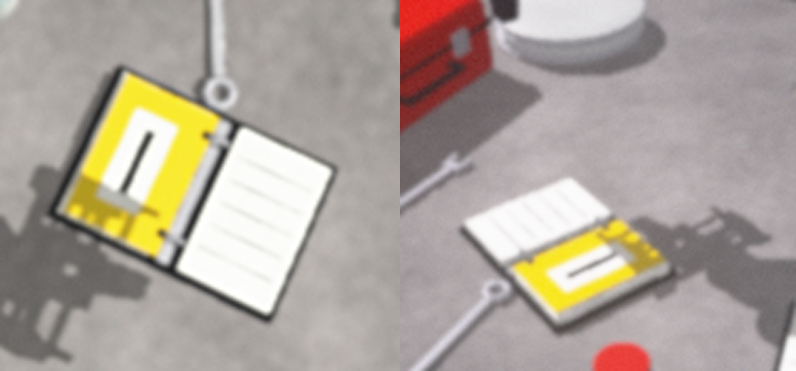

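View pics/top6.png

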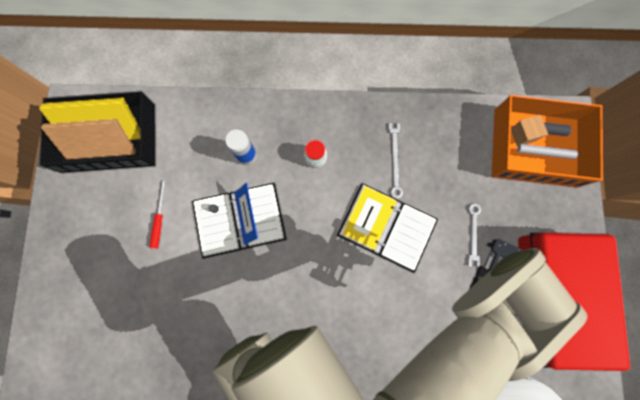

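The yellow leaf lies flat on the left half. The binder corners are at the same pixels as before, (120,67) and (52,214) in the crop. The blue binder and the bystanders look unmoved. I'll let the arm settle, run a numerical before/after check, then hand in.

```bash
python3 -m creep '{"linear":[[0,0,0],[0,0,0]],"roll":[0,0]}'; python3 - <<'E'
import cv2,numpy as np
a,b=[cv2.imread(f'pics/top{k}.png',0).astype(np.float32) for k in(0,6)]
for n,(u0,v0,u1,v1) in dict(yb_right=(405,235,445,280),yb_far_left=(335,175,352,245),blue=(185,178,292,230),can=(222,125,262,168),jar=(300,135,332,170),wl=(385,118,408,200),ws=(464,200,485,240),sd=(146,178,170,250)).items():
    A,B=a[v0:v1,u0:u1],b[v0:v1,u0:u1]; print(n,np.round(cv2.phaseCorrelate(A,B)[0],2),abs(A-B).mean().round(1))
E
python3 -c "
from workcell import r
print(r.get_state()['contact_force']);print(r.hand_in())"
```

```text
clock: 9.15
eef_pos: [400.8, -363.0, 214.0]
eef_rot: [[0.41, 0.912, 0.022], [0.912, -0.41, -0.02], [-0.009, 0.028, -1.0]]
contact_force: [-0.2, 0.7, -0.1]
grip_width: 0.007
yb_right [0.29 0.39] 17.1
yb_far_left [ 0.43 -0.92] 22.7
blue [-0.02  0.04] 6.4
can [-0.04  0.58] 0.9
jar [-0.08 -0.05] 1.0
wl [0.01 0.14] 1.6
ws [ 0.01 -0.05] 1.0
sd [-0.05  0.12] 1.0
[-0.18144967  0.65182934 -0.08653641]
the job is handed in; nothing more can be done
None
```

I pushed the yellow leaf up and over its rings with the shut fingertips, then pressed it down onto the left half of its binder. The job was handed in at about 9 s.

- **First push missed:** the descent fell short, so the tip passed just above the leaf edge without moving it. I backed off, went lower and repeated the push.
- **Leaf:** it stopped with its top at about 22.5 mm, as specified. It stayed flat in the pictures after I released it.
- **Press force:** the last press rose to about 35 N upward, with about 15 N sideways. That is firmer than the gentle press I intended, though well below the 120 N wrist limit.
- **Yellow binder:** its corners sit at the same pixels as before. The before/after image check gave shifts of up to about 1 px (under 3 mm), but lighting and the leaf changed in those areas, so it cannot rule out a millimetre or so of movement.
- **Everything else:** the blue binder with its leaf and socket, the jar, both wrenches and the screwdriver showed shifts of 0.15 px or less. The can read 0.58 px in one direction but its picture is otherwise almost unchanged, and the arm never went near it.
- **At hand-in:** the arm was clear and still, with contact force within sensor noise.

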